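Clamp a casting and hold a bore probe in its bore

ROBOT

A 7-joint arm with a two-finger parallel gripper is mounted at the origin on the work surface. World frame = base frame: x ahead of the robot, y to its left, z up, the work surface at z = 0. Lengths are in m, angles in rad, forces in N, time in s.
With the tool pointing down it reaches from about 0.4 to 0.85 m from the base axis. Payload 10.4 kg.
Tool frame: the origin (TCP) lies midway between the tips of the shut fingers; the grasp point (between the pads) lies 19 mm behind it; z points along the fingers, y is the line along which they close (so a half turn about z gives the same grasp; the last joint's range is limited). The gripper opens to 85 mm and grips with 20 to 120 N. Pads are 22 mm wide; open, the fingers measure 114 mm over their backs; the gripper's body (76 mm by 85 mm) begins 54 mm behind the grasp point. The pads swing forward as they close: fully open they stand 13 mm farther back than shut.
Start: joints at [1.188, 0.332, -0.065, 1.46, 0.022, 1.35, -0.088], TCP at [0.22, -0.585, 0.231] pointing down, gripper open.
Joint ranges: [-2.6, 2.6], [-0.5, 2.12], [-1.47, 1.34], [0.16, 2.42], [-1.27, 4.41], [0.06, 2.06], [-2.6, 2.6]. Speed limits (rad/s): [2.22, 2.22, 2.79, 2.79, 3.14, 3.14, 3.14].

INTERFACE

Orientations are given as a unit quaternion [x, y, z, w].
In Python, from workcell import get_obs, camera, camera_params, hand_in gives the robot as it stands.
- The arm moves only by the tool carry_out, never from a script. Its argument "commands" is a list that holds one entry, the list of rows, each a list of 6 numbers: the shift along the tool's x, y, z in units of 40 mm (1.0 is 40 mm), then the turn, a rotation vector about the tool's x, y, z in units of 6 degrees (1.0 is 6 degrees). In form: [[[x, y, z, ax, ay, az], ...]]. A call has 1 to 20 rows; each row shifts and turns the commanded pose from where the row before left it, along the tool's axes as they then stand; what a row does not reach is not made up. A row lasts 1/12 s, in which the tool goes at most 41.7 mm and 7.16 degrees, less where a joint would pass 70% of its speed; a pose out of reach is approached as far as the arm can. A call is refused whole if a number of a shift passes 1 or a number of a turn 1, either way. A call with a gripper value outside its range is refused whole. "hand" is the closure, from -1 (fully open) to 1 (shut), set as the call begins (left out, the last holds). The fingers move at their own pace and stop on an object; "force" is the grip in N (left out, the last holds). Time passes only in rows, so rows that do not move let the fingers close. It gives the time, the measured TCP pose, the force, the opening and the grip force at its end, in the units of the state.
- get_obs(): the state, without advancing time (a new reading comes with each control period).
- camera(name): name is "scene" or "top"; returns the picture (480x640x3 uint8, red, green, blue); there is no depth.
- camera_params(name): a dict with "mtx" (3x3 intrinsics, pixels), "R" (3x3) and "t" (3): a world point X has camera coordinates R X + t. Camera axes: x right, y down, z forward; pixel columns grow to the right and rows downward; lengths in m; the calibration is good to about 2 mm. A picture is of the moment at which its call begins. camera_params takes no time and is no camera call.
- hand_in(): hands the job in; it is judged then, once.
The state is a dict: "clock": time; "joint_pos": joint angles; "joint_velocities": joint speeds; "tau": joint torques, N m; "position": TCP position; "ee_rot": TCP orientation; "ft_force": force on the tool from outside, world axes, zero at the start; "torque": the same for the moment, N m; "grip_width": opening from 0.0 (shut) to 1.0 (fully open); "grasp_force": force on a finger pad.
Only numpy, scipy, OpenCV 4.12 (cv2) and the standard library are available. Lean on these libraries where they do the work, as an engineer would, in place of code of your own. Each camera call takes 0.05 s, during which the arm holds its last target. There are 200 camera calls.

TASK

Clamp the casting down on the fixture plate by swinging the toggle clamp's handle fully down. Then take the bore probe out of its stand and lower its rod through the casting's upright bore without touching the casting, until the probe's collar is about 10 mm above the bore's rim. Finish while still holding the probe there in the gripper, upright, still and centred in the bore, with the clamp shut; leave the setting ring, the hex key and the grey bracket where they are.

Things in the scene. Friction and masses are not known exactly. Their poses are not given: they have to be found in the camera images.
- fixture: Aluminium fixture plate with a grid of holes, 200 (x) x 300 (y) x 20 mm, fixed on the black granite table; origin at the centre of its underside. Its +y half carries the casting on four 12 mm rest buttons between three low locating pins; a steel toggle clamp is bolted on its -y half, in the middle of x. It is turned about the vertical by up to 0.3 rad.
- clamp_pivot (a point): Hinge of the clamp's handle, 70 mm above the table, fixed on the fixture and with the fixture's axes; the hinge's axis is the fixture's x axis. Shut, the handle lies level from here towards the fixture's -y (away from the casting); the clamp's arm points to +y.
- clamp_handle (a joint): Angle of the clamp's handle above level, rad: 0 shut (level, on its stop), 1.2 fully open (raised steeply); it starts at 1.05 to 1.19. Friction (about 0.12 N m, 1.5 N at the grip) keeps it where it is left. The arm is driven by the handle through an over-centre link: it comes down as the handle comes down, and stays locked with its rubber tip pressing on the casting when the handle is right down at 0.
- handle_grip (a point): Point on the centre line of the handle's black round grip (17 mm across), 85 mm from the hinge. The handle runs straight: the grip reaches from 44 to 115 mm from the hinge; nearer in it is a flat steel bar.
- clamp_arm: Steel arm of the clamp, 74 mm long, 14 mm wide; origin on its own hinge, 30 mm nearer the casting and 10 mm lower than the handle's hinge. Open it stands nearly upright, its top about 70 mm above its hinge; shut it is level and its rubber-tipped spindle, 60 mm from its hinge, presses on the pad on the casting's foot.
- casting: Loose cast aluminium valve housing (0.75 kg) on the fixture's rests: foot 100 x 84 x 10 mm, an upright round boss 50 mm across with its top face 58 mm above the underside, a side port with a round flange. Origin at the centre of the underside; it stands with its axes along the fixture's.
- bore_mouth (a point): Centre of the upright through bore at the boss's top face (the rim), 90 mm above the table. The bore is 22 mm across, straight down through boss and foot (58 mm); below it are 12 mm of air, then the fixture plate. z points up, along the bore.
- stand_top (a point): Centre of the top face of the probe's stand, 92 mm above the table: an upright aluminium tube 40 mm across with a 15 mm hole on a dark disc 90 mm across, fixed. The probe's rod stands in it, 75 mm deep, its collar resting on the top face.
- probe_grip (a point): Middle of the bore probe's black round handle, 28 mm across and 64 mm tall, standing upright, 118 mm above the rod's tip (135 mm above the table at the start). A smaller white cap sits 32 to 40 mm above this point. The whole probe is 158 mm tall, about 0.16 kg; below the handle a neck, then the collar, then the rod.
- probe_collar (a point): Centre of the underside of the probe's collar, a disc 30 mm across and 5 mm thick, 43 mm below the middle of the handle.
- probe_tip (a point): Lower end of the probe's steel rod, which is 10 mm across and reaches 75 mm below the collar; z points up along the rod.
- setting_ring: Loose steel setting ring lying flat, 76 mm across, 22 mm high, with a 22 mm hole; not needed.
- hex_key: Loose dark L-shaped hex key lying on the table to the right of the fixture's far end (-y), 120 x 32 mm, 6 mm thick; not needed.
- bracket: Loose grey ribbed bracket, 50 x 150 x 44 mm, on the table to the left of the fixture's far end (+y); not needed.
Things that resemble listed ones, but are neither listed nor needed, are in the scene too. Leave any orange look-alike of the part that bears probe_grip alone.

How it is judged:
On the way, in this order (a step that is already met when the one before it is completed fails the run):
1. the clamp is shut: its handle fully down and its arm pressing on the casting (value of joint clamp_handle below 0.06 rad and contact force between clamp_arm and casting above 2 N), for 0.2 s.
2. the probe's rod has entered the bore from above (z of probe_tip in the frame of bore_mouth below -0.01 m and horizontal distance between probe_tip and bore_mouth below 0.011 m), for 0.1 s.
At the end, for the whole second after the job is handed in: The clamp's handle is down (under 0.06 rad) and its arm presses on the casting; the fingers hold the probe still (under 10 mm/s) and upright (within 0.05 rad), its rod through the bore with tip and collar within 3 mm of the bore's axis, the collar 4 to 16 mm above the rim, nothing else touching it (all of step 1 and z of probe_collar in the frame of bore_mouth between 0.004 and 0.016 m and horizontal distance between each of probe_tip, probe_collar and bore_mouth below 0.003 m and angle between probe_tip's own z axis and vertical below 0.05 rad and contact force between the fingers and probe above 1 N and contact force between probe and casting below 0.3 N and linear speed of probe below 0.01 m/s); the arm keeps its last pose, push and grip.
It fails at once if the probe touches the casting (contact force between probe and casting above 0.3 N).
It fails at once if the casting is shifted on its rests by more than 6 mm (distance of casting from where it was at the start of the episode above 0.006 m).
It fails at once if the setting ring, the hex key or the bracket is moved by more than 15 mm (distance of any of setting_ring, hex_key, bracket from where it was at the start of the episode above 0.015 m).
It also fails if it takes over 64 s, if anything falls off the work surface, if the arm or the gripper's body presses on something with over 40 N, if the wrist force passes 120 N, or if a joint passes its speed limit or range.

## Working session

There is one attempt and no reset: what is moved stays moved. The work goes in short steps, Python scripts to look and compute and a tool call to move; the robot and the scene stay as the last step left them, time stands still between calls to the robot, and variables do not carry over. Pictures are saved under pics/ and viewed, at most 10 in all, crops included, and the job is handed in when it is done.

Besides the shell and the picture viewer there is one more tool, called by a JSON object that holds its "method" and its "body". carry_out: Moves the arm, as the interface text tells. Its arguments: {"type":"object","properties":{"commands":{"type":"array"},"hand":{"type":"number"},"force":{"type":"number"}},"required":["commands"]}

```bash
mkdir -p pics; python3 - <<'E'
from workcell import *
import cv2,numpy as np
np.set_printoptions(precision=4,suppress=True)
for n in("scene","top"):
    cv2.imwrite(f"pics/{n}0.png",camera(n)[:,:,::-1]); p=camera_params(n); print(n,p["mtx"],p["R"],p["t"], -np.array(p["R"]).T@p["t"])
o=get_obs();print(o)
E
ls
```

```text
scene [[473.2144   0.     313.6811]
 [  0.     473.2144 244.5615]
 [  0.       0.       1.    ]] [[ 0.4751  0.8798 -0.0152]
 [ 0.6787 -0.3774 -0.6301]
 [-0.5601  0.289  -0.7764]] [-0.2544 -0.2611  1.2313] [ 0.9876 -0.2306  0.7876]
top [[460.7403   0.     319.8747]
 [  0.     460.7403 237.9818]
 [  0.       0.       1.    ]] [[ 0.1755 -0.9845  0.0036]
 [-0.9579 -0.1717 -0.2301]
 [ 0.2271  0.037  -0.9732]] [-0.0696  0.5155  0.7902] [ 0.3265 -0.0092  0.8879]
{'clock': 0.1, 'joint_pos': array([ 1.1884,  0.3328, -0.0647,  1.4608,  0.0216,  1.3499, -0.0885]), 'joint_velocities': array([ 0.0016, -0.0012,  0.0005, -0.0006, -0.0013,  0.0007, -0.0001]), 'tau': array([  0.003 , -62.6742,   0.05  , -39.243 ,   0.0164,   0.007 ,
         0.    ]), 'position': array([ 0.2199, -0.5847,  0.2306]), 'ee_rot': array([ 0.9839,  0.1789, -0.0001, -0.0006]), 'ft_force': array([ 0.1342, -0.4662, -0.0672]), 'torque': array([-0.0319, -0.043 ,  0.0314]), 'grasp_force': 0.0, 'grip_width': 1.0001377305599113}
pics
```

View pics/scene0.png

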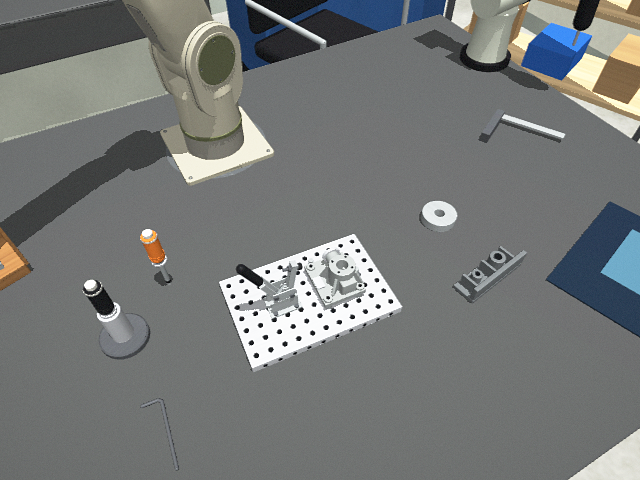

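View pics/top0.png

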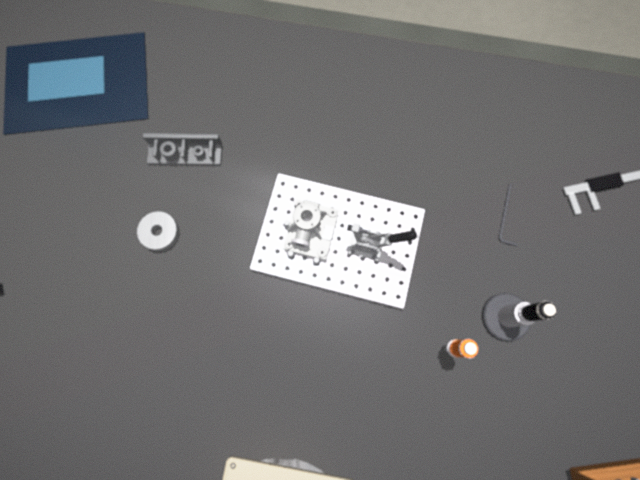

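Black-handled probe with white cap in the tube on a dark disc (top 548,311; scene 95,290) fits. The orange one (top 468,349; scene 150,245) is the look-alike. I'll confirm this in an enlarged crop and compute first positions.

```bash
cat > h.py <<'E'
from workcell import *
import cv2,numpy as np
from scipy.spatial.transform import Rotation as Ro
np.set_printoptions(precision=4,suppress=True)
def cp(n):
    p=camera_params(n); return [np.array(p[k]) for k in("mtx","R","t")]
def proj(n,X):
    K,R,t=cp(n); c=np.atleast_2d(X)@R.T+t; c=c@K.T; return c[:,:2]/c[:,2:]
def onz(n,uv,z):
    K,R,t=cp(n); C=-R.T@t; d=(R.T@np.linalg.inv(K)@np.c_[np.atleast_2d(uv),np.ones(len(np.atleast_2d(uv)))].T).T
    return C+d*((z-C[2])/d[:,2:])
def tri(a,b):
    P=[np.c_[K@R,K@t] for K,R,t in(cp("scene"),cp("top"))]
    X=cv2.triangulatePoints(P[0],P[1],np.array(a,float).reshape(2,1),np.array(b,float).reshape(2,1)); return (X[:3]/X[3]).ravel()
E
python3 - <<'E'
from h import *
c=onz("top",[(278,176),(424,209),(405,306),(251,268)],.02);print(c,np.linalg.norm(np.diff(c[[0,1,2,3,0]],axis=0),axis=1))
c=onz("scene",[(356,236),(401,306),(252,366),(220,285)],.02);print(c,np.linalg.norm(np.diff(c[[0,1,2,3,0]],axis=0),axis=1))
print("bore",onz("top",[(308,214)],.09),onz("scene",[(342,266)],.09))
print("cap",tri((91,285),(549,310)))
s=cv2.imread("pics/scene0.png");t=cv2.imread("pics/top0.png")
r=lambda i,x,y,w,h:cv2.resize(i[y:y+h,x:x+w],(400,300),interpolation=cv2.INTER_CUBIC)
cv2.imwrite("pics/crop1.png",np.vstack([np.hstack([r(s,225,220,160,120),r(t,270,170,160,120)]),np.hstack([r(s,60,220,160,120),r(t,440,280,120,90)])]))
E
```

```text
[[ 0.6396  0.1285  0.02  ]
 [ 0.6228 -0.1675  0.02  ]
 [ 0.4284 -0.156   0.02  ]
 [ 0.448   0.1426  0.02  ]] [0.2965 0.1948 0.2993 0.1921]
[[ 0.4569  0.1446  0.02  ]
 [ 0.645   0.1282  0.02  ]
 [ 0.6204 -0.167   0.02  ]
 [ 0.4345 -0.1539  0.02  ]] [0.1888 0.2962 0.1864 0.2993]
bore [[0.5526 0.05   0.09  ]] [[0.554  0.0504 0.09  ]]
cap [ 0.4438 -0.3492  0.1714]
```

View pics/crop1.png

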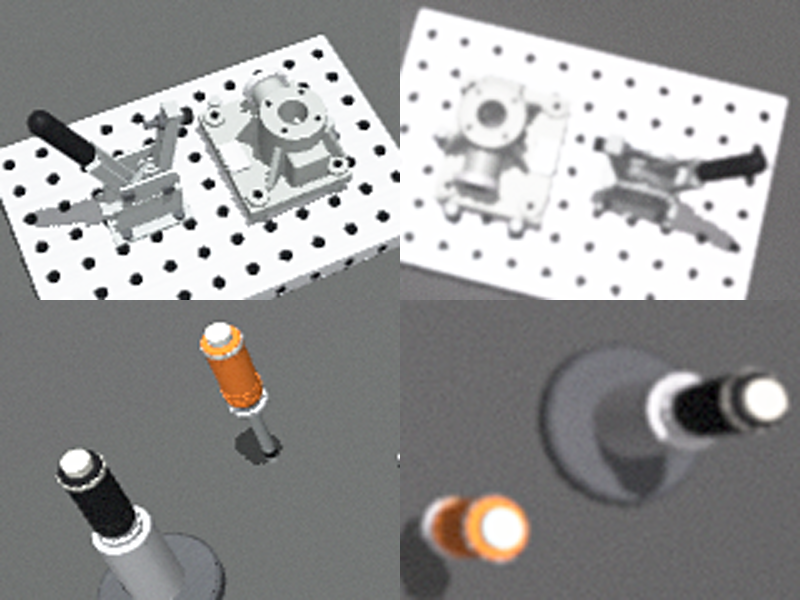

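Crop shows the black-handled, white-capped probe in the disc stand (cap at scene ≈(92,283), top ≈(550,308.5)), so it's the right one. The orange one stands separately. Bore rim is at scene ≈(343.4,265.2), top ≈(306.8,214.8), and the handle end at scene ≈(241,268), top ≈(414,234).

```bash
python3 - <<'E'
from h import *
# plate: corner fit from white mask, plane-rectified
for n,box in(("top",(235,165,200,150)),("scene",(205,225,210,150))):
    g=cv2.imread(f"pics/{n}0.png",0);x,y,w,h=box
    m=np.zeros_like(g);m[y:y+h,x:x+w]=(g[y:y+h,x:x+w]>(140 if n=="top" else 190))*255
    m=cv2.morphologyEx(m,cv2.MORPH_CLOSE,np.ones((7,7)))
    c=max(cv2.findContours(m,0,1)[0],key=cv2.contourArea)[:,0].astype(float)
    X=onz(n,c,.02)[:,:2]
    (cx,cy),sz,a=cv2.minAreaRect((X*1000).astype(np.float32)); print(n,cx,cy,sz,a)
print("bore",onz("top",[(306.8,214.8)],.09),onz("scene",[(343.4,265.2)],.09),tri((343.4,265.2),(306.8,214.8)))
print("cap",tri((92,283),(549.8,308.5)),onz("top",[(549.8,308.5)],.175),onz("scene",[(92,283)],.175))
print("handle end",tri((241,268),(414,234)))
print("orange cap",tri((147.5,233),(470,348)))
B=np.array([.5530,.0495,.09]);a=np.linspace(0,2*np.pi,60)
out=[]
for n,(x,y) in(("scene",(310,240)),("top",(275,190))):
    i=cv2.imread(f"pics/{n}0.png")[y:y+60,x:x+60];s=6
    i=cv2.resize(i,None,fx=s,fy=s,interpolation=cv2.INTER_CUBIC)
    for r in(.011,.025):
        q=proj(n,B+np.c_[r*np.cos(a),r*np.sin(a),0*a]); q=((q-[x,y]+.5)*s).astype(np.int32); cv2.polylines(i,[q],True,(0,0,255),1)
    out.append(i)
cv2.imwrite("pics/bore.png",np.hstack(out))
E
```

```text
top 535.1023559570312 -11.16082763671875 (304.3999328613281, 203.89132690429688) 85.52674865722656
scene 539.2498168945312 -12.405990600585938 (299.25543212890625, 206.6605224609375) 85.54960632324219
bore [[0.5508 0.0518 0.09  ]] [[0.5537 0.0536 0.09  ]] [0.552  0.0533 0.0877]
cap [ 0.4455 -0.3465  0.1774] [[ 0.4456 -0.3495  0.175 ]] [[ 0.4444 -0.3454  0.175 ]]
handle end [ 0.5275 -0.1282  0.1702]
orange cap [ 0.3662 -0.24    0.1563]
```

View pics/bore.png

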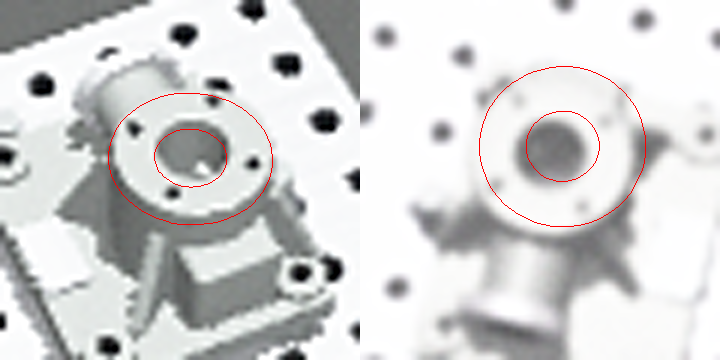

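The overlay puts the true bore about 1 px up in scene and 2 px left, 1 px down in top from my guess. That gives bore ≈(0.5515, 0.053), fixture yaw ≈ -0.078, and handle grip ≈(0.529,-0.114,0.144). All fit the given heights. Moving to a spot over the handle now.

{"method": "carry_out", "body": {"commands": [[[0, 0, -0.1, 0, 0, -1], [0, 0, -0.1, 0, 0, -1], [0, 0, -0.1, 0, 0, -1], [0, 0, -0.1, 0, 0, -1], [0, 0, -0.1, 0, 0, -1], [0, 0, -0.1, 0, 0, -1], [0, 0, -0.1, 0, 0, -1], [0, 0, -0.1, 0, 0, -1], [0, 0, -0.1, 0, 0, -1], [0, 0, -0.1, 0, 0, -1], [0, 0, -0.1, 0, 0, -0.8], [0, 0, 0, 0, 0, 0]]], "hand": -1, "force": 40}}

```text
clock: 1.1
position: [0.22, -0.5851, 0.2757]
ee_rot: [0.734, 0.68, -0.0, 0.0]
ft_force: [-0.5, -0.5, 0.6]
grip_width: 1.002
grasp_force: 0.0
```

{"method": "carry_out", "body": {"commands": [[[0.82, 0.45, 0, 0, 0, 0], [0.82, 0.45, 0, 0, 0, 0], [0.82, 0.45, 0, 0, 0, 0], [0.82, 0.45, 0, 0, 0, 0], [0.82, 0.45, 0, 0, 0, 0], [0.82, 0.45, 0, 0, 0, 0], [0.82, 0.45, 0, 0, 0, 0], [0.82, 0.45, 0, 0, 0, 0], [0.82, 0.45, 0, 0, 0, 0], [0.82, 0.45, 0, 0, 0, 0], [0.82, 0.45, 0, 0, 0, 0], [0.82, 0.45, 0, 0, 0, 0], [0.82, 0.45, 0, 0, 0, 0], [0.82, 0.45, 0, 0, 0, 0], [0.82, 0.45, 0, 0, 0, 0], [0, 0, 0, 0, 0, 0], [0, 0, 0, 0, 0, 0]]]}}

```text
clock: 2.52
position: [0.5291, -0.1136, 0.2748]
ee_rot: [0.734, 0.679, 0.0, -0.001]
ft_force: [-0.4, -0.9, -0.2]
grip_width: 0.999
grasp_force: 0.0
```

```bash
cat >> h.py <<'E'
def go(X,yaw=None):
    "rows needed: world target -> tool units; yaw = world angle of tool x, deg"
    o=get_obs();R=Ro.from_quat(o["ee_rot"]).as_matrix()
    print("t",o["clock"],"pos",o["position"],"toolx deg",np.degrees(np.arctan2(R[1,0],R[0,0])),"z",R[:,2],"F",o["ft_force"],"j",o["joint_pos"],"w",o["grip_width"],o["grasp_force"])
    print("shift units",R.T@(np.array(X)-o["position"])/.04)
E
python3 - <<'E'
from h import *
go([.529,-.114,.125])
print(onz("top",[(386,239)],.07),onz("scene",[(275,292)],.07))
E
```

```text
t 2.5167 pos [ 0.5291 -0.1136  0.2748] toolx deg 85.51343468952878 z [-0.0005  0.0011 -1.    ] F [-0.4095 -0.882  -0.1638] j [ 0.6973  0.1805 -0.6421  1.5888  0.108   1.4092 -0.0328] w 0.9987740003807736 0.0
shift units [-0.0139 -0.0007  3.744 ]
[[ 0.5368 -0.0972  0.07  ]] [[ 0.5332 -0.0771  0.07  ]]
```

{"method": "carry_out", "body": {"commands": [[[0, 0, 0.75, 0, 0, 0], [0, 0, 0.75, 0, 0, 0], [0, 0, 0.75, 0, 0, 0], [0, 0, 0.75, 0, 0, 0], [0, 0, 0.5, 0, 0, 0], [0, 0, 0.25, 0, 0, 0], [0, 0, 0, 0, 0, 0]]]}}

```text
clock: 3.1
position: [0.5268, -0.1171, 0.1231]
ee_rot: [0.736, 0.677, -0.001, -0.002]
ft_force: [-0.4, -0.3, 0.5]
grip_width: 0.999
grasp_force: 0.0
```

```bash
python3 - <<'E'
from h import *
r=lambda i,x,y,w,h:cv2.resize(i[y:y+h,x:x+w],(400,300),interpolation=cv2.INTER_CUBIC)
s=camera("scene")[:,:,::-1];t=camera("top")[:,:,::-1]
cv2.imwrite("pics/g1.png",np.hstack([r(s,185,200,160,120),r(t,320,170,160,120)]))
E
```

```text
(no output)
```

View pics/g1.png

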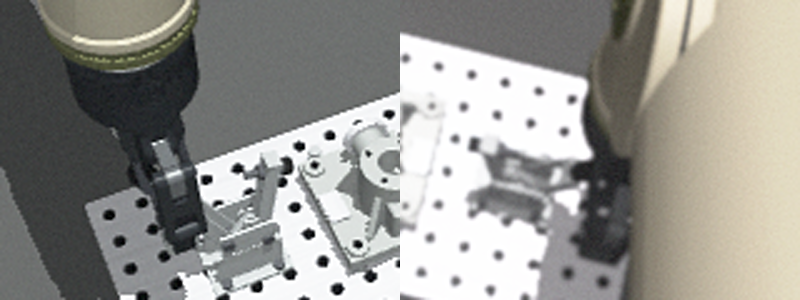

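The gripper straddles the handle, with the bar emerging at scene crop (215,210). Closing now.

{"method": "carry_out", "body": {"commands": [[[0, 0, 0, 0, 0, 0], [0, 0, 0, 0, 0, 0], [0, 0, 0, 0, 0, 0], [0, 0, 0, 0, 0, 0], [0, 0, 0, 0, 0, 0], [0, 0, 0, 0, 0, 0], [0, 0, 0, 0, 0, 0], [0, 0, 0, 0, 0, 0], [0, 0, 0, 0, 0, 0], [0, 0, 0, 0, 0, 0]]], "hand": 1, "force": 40}}

```text
clock: 4.03
position: [0.5272, -0.1166, 0.1255]
ee_rot: [0.735, 0.678, -0.001, -0.001]
ft_force: [-8.9, -1.0, 7.6]
grip_width: 0.19
grasp_force: 39.1
```

```bash
python3 - <<'E'
from h import *
go([.529,-.114,.125])
# arc: hinge guess
H=np.array([.532,-.0725,.07]);yh=np.array([.078,.997,0])
for th in(1.07,.9,.7,.5,.3,.15,0): print(th,H+.085*(-yh*np.cos(th)+np.array([0,0,np.sin(th)]))-[0,0,.019])
E
```

```text
t 4.0333 pos [ 0.5272 -0.1166  0.1255] toolx deg 85.37121722361012 z [-0.0029 -0.0007 -1.    ] F [-8.899  -1.0215  7.6276] j [ 0.6743  0.298  -0.6249  1.7869  0.1929  1.1209 -0.0954] w 0.18990040314531645 39.110294580459595
shift units [0.0691 0.039  0.0122]
1.07 [ 0.5288 -0.1132  0.1256]
0.9 [ 0.5279 -0.1252  0.1176]
0.7 [ 0.5269 -0.1373  0.1058]
0.5 [ 0.5262 -0.1469  0.0918]
0.3 [ 0.5257 -0.1535  0.0761]
0.15 [ 0.5254 -0.1563  0.0637]
0 [ 0.5254 -0.1572  0.051 ]
```

{"method": "carry_out", "body": {"commands": [[[-0.15, 0, 0.1, 0, 0, 0], [-0.15, 0, 0.1, 0, 0, 0], [-0.15, 0, 0.15, 0, 0, 0], [-0.15, 0, 0.15, 0, 0, 0], [-0.12, 0, 0.17, 0, 0, 0], [-0.12, 0, 0.17, 0, 0, 0], [-0.08, 0, 0.2, 0, 0, 0], [-0.08, 0, 0.2, 0, 0, 0], [-0.04, 0, 0.15, 0, 0, 0], [-0.03, 0, 0.15, 0, 0, 0], [0, 0, 0, 0, 0, 0]]]}}

```text
clock: 4.95
position: [0.5238, -0.1597, 0.0627]
ee_rot: [0.735, 0.678, -0.001, -0.001]
ft_force: [-4.8, -2.7, 1.6]
grip_width: 0.185
grasp_force: 38.9
```

```bash
python3 - <<'E'
from h import *
go([.5254,-.157,.051])
E
```

```text
t 4.95 pos [ 0.5238 -0.1597  0.0627] toolx deg 85.34992625526266 z [-0.0026 -0.0003 -1.    ] F [-4.8033 -2.7403  1.608 ] j [ 0.7048  0.3875 -0.58    1.8222  0.2483  1.0072 -0.0568] w 0.18513127656492676 38.89975547790527
shift units [0.071  0.0343 0.2922]
```

{"method": "carry_out", "body": {"commands": [[[0, 0, 0.15, 0, 0, 0], [0, 0, 0.15, 0, 0, 0], [0, 0, 0.06, 0, 0, 0], [0, 0, 0.06, 0, 0, 0], [0, 0, 0, 0, 0, 0], [0, 0, 0, 0, 0, 0]]]}}

```text
clock: 5.45
position: [0.5239, -0.1598, 0.0467]
ee_rot: [0.735, 0.678, -0.001, -0.001]
ft_force: [-6.5, -3.8, 1.8]
grip_width: 0.183
grasp_force: 39.2
```

{"method": "carry_out", "body": {"commands": [[[0, 0, 0.06, 0, 0, 0], [0, 0, 0.06, 0, 0, 0], [0, 0, 0, 0, 0, 0], [0, 0, 0, 0, 0, 0]]]}}

```text
clock: 5.78
position: [0.5241, -0.1597, 0.0443]
ee_rot: [0.735, 0.678, -0.002, -0.0]
ft_force: [-18.0, -0.1, 30.3]
grip_width: 0.185
grasp_force: 43.0
```

```bash
python3 - <<'E'
from h import *
o=get_obs();print(o["ft_force"],o["torque"])
r=lambda i,x,y,w,h:cv2.resize(i[y:y+h,x:x+w],(400,300),interpolation=cv2.INTER_CUBIC)
s=camera("scene")[:,:,::-1];t=camera("top")[:,:,::-1]
cv2.imwrite("pics/g2.png",np.hstack([r(s,205,220,160,120),r(t,300,170,160,120)]))
E
```

```text
[-18.0038  -0.1124  30.3327] [0.069  3.8919 0.0516]
```

View pics/g2.png

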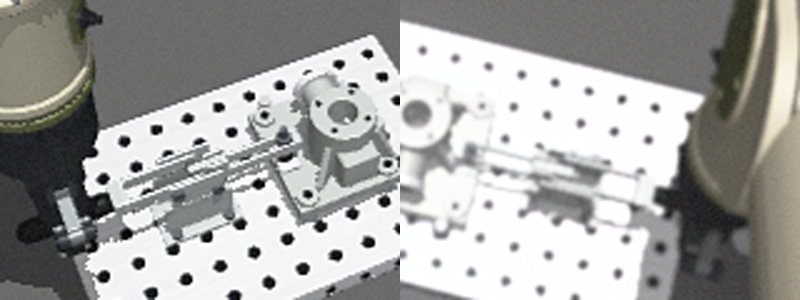

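Handle is level and the arm is on the casting's foot. It's on its stop with 30 N. Releasing and rising.

{"method": "carry_out", "body": {"commands": [[[0, 0, 0, 0, 0, 0], [0, 0, 0, 0, 0, 0], [0, 0, 0, 0, 0, 0], [0, 0, 0, 0, 0, 0], [0, 0, 0, 0, 0, 0], [0, 0, 0, 0, 0, 0], [0, 0, -0.3, 0, 0, 0], [0, 0, -0.8, 0, 0, 0], [0, 0, -0.9, 0, 0, 0], [0, 0, -0.9, 0, 0, 0], [0, 0, -0.9, 0, 0, 0], [0, 0, -0.9, 0, 0, 0], [0, 0, -0.5, 0, 0, 0], [0, 0, 0, 0, 0, 0]]], "hand": -1}}

```text
clock: 7.05
position: [0.5272, -0.1588, 0.2562]
ee_rot: [0.735, 0.678, 0.002, 0.004]
ft_force: [1.1, -0.4, -0.4]
grip_width: 1.005
grasp_force: 0.0
```

```bash
python3 - <<'E'
from h import *
go([.445,-.3475,.25])
E
```

```text
t 7.05 pos [ 0.5272 -0.1588  0.2562] toolx deg 85.43872139567071 z [ 0.0078 -0.0029 -1.    ] F [ 1.1302 -0.4125 -0.4164] j [ 0.7534  0.2017 -0.6209  1.6038  0.1211  1.3663  0.0388] w 1.0052230266637758 0.0
shift units [-4.8658 -1.6735  0.1537]
```

{"method": "carry_out", "body": {"commands": [[[-0.61, -0.21, 0.02, 0, 0, 0], [-0.61, -0.21, 0.02, 0, 0, 0], [-0.61, -0.21, 0.02, 0, 0, 0], [-0.61, -0.21, 0.02, 0, 0, 0], [-0.61, -0.21, 0.02, 0, 0, 0], [-0.61, -0.21, 0.02, 0, 0, 0], [-0.61, -0.21, 0.02, 0, 0, 0], [-0.61, -0.21, 0.02, 0, 0, 0], [0, 0, 0, 0, 0, 0], [0, 0, 0, 0, 0, 0]]]}}

```text
clock: 7.88
position: [0.4415, -0.3491, 0.2435]
ee_rot: [0.736, 0.677, -0.0, -0.0]
ft_force: [0.0, 0.4, -0.4]
grip_width: 1.001
grasp_force: 0.0
```

```bash
python3 - <<'E'
from h import *
# overlay check of the probe axis on initial pictures (stand top disc r=20mm z=.092, cap top z=.175, handle top r14 z=.167)
B=np.array([.445,-.3475,0]);a=np.linspace(0,2*np.pi,60);out=[]
for n,(x,y) in(("scene",(65,270)),("top",(485,275))):
    s=5;i=cv2.imread(f"pics/{n}0.png")[y:y+80,x:x+80]
    i=cv2.resize(i,None,fx=s,fy=s,interpolation=cv2.INTER_CUBIC)
    for r,z in((.02,.092),(.045,.004),(.014,.167)):
        q=proj(n,B+np.c_[r*np.cos(a),r*np.sin(a),0*a+z]); q=((q-[x,y]+.5)*s).astype(np.int32); cv2.polylines(i,[q],True,(0,0,255),1)
    out.append(i)
cv2.imwrite("pics/probe.png",np.hstack(out))
go([.445,-.3475,.116])
t=camera("top")[:,:,::-1];cv2.imwrite("pics/clampcheck.png",t)
E
```

```text
t 7.8833 pos [ 0.4415 -0.3491  0.2435] toolx deg 85.25452617681593 z [-0.0005  0.0004 -1.    ] F [ 0.0293  0.4337 -0.4292] j [ 1.0007  0.2253 -0.48    1.5903  0.1058  1.3526  0.4252] w 1.0014859025696583 0.0
shift units [0.0471 0.0863 3.1878]
```

View pics/probe.png

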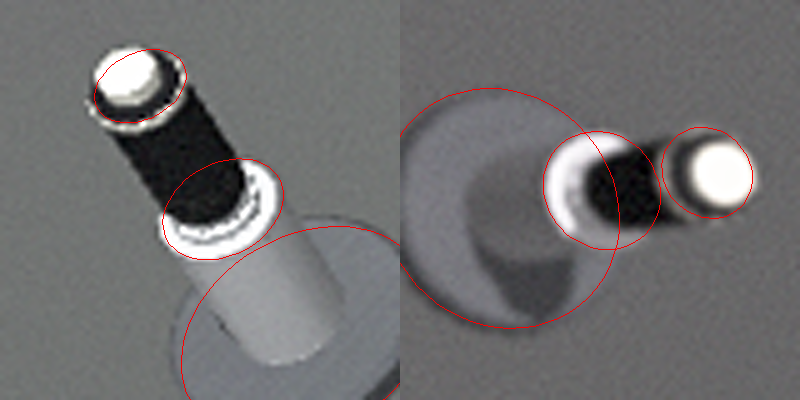

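The overlay fits to under about 1 px. Probe axis ≈(0.4445,-0.348). Descending and gripping.

{"method": "carry_out", "body": {"commands": [[[0.03, 0.07, 0, 0, 0, 0], [0, 0, 0.7, 0, 0, 0], [0, 0, 0.7, 0, 0, 0], [0, 0, 0.7, 0, 0, 0], [0, 0, 0.5, 0, 0, 0], [0, 0, 0.4, 0, 0, 0], [0, 0, 0.17, 0, 0, 0], [0, 0, 0, 0, 0, 0], [0, 0, 0, 0, 0, 0], [0, 0, 0, 0, 0, 0]]]}}

```text
clock: 8.77
position: [0.4464, -0.3471, 0.1183]
ee_rot: [0.735, 0.678, 0.0, 0.001]
ft_force: [0.1, -0.9, 0.5]
grip_width: 0.996
grasp_force: 0.0
```

```bash
python3 - <<'E'
from h import *
go([.4445,-.348,.116])
E
```

```text
t 8.7667 pos [ 0.4464 -0.3471  0.1183] toolx deg 85.45085656937741 z [ 0.0016 -0.0012 -1.    ] F [ 0.073  -0.9222  0.5055] j [ 0.9787  0.3313 -0.4716  1.7389  0.1661  1.1089  0.3757] w 0.9962857440126544 0.0
shift units [-0.026  -0.0449  0.058 ]
```

{"method": "carry_out", "body": {"commands": [[[-0.02, -0.04, 0.05, 0, 0, 0], [0, 0, 0, 0, 0, 0], [0, 0, 0, 0, 0, 0], [0, 0, 0, 0, 0, 0], [0, 0, 0, 0, 0, 0], [0, 0, 0, 0, 0, 0], [0, 0, 0, 0, 0, 0], [0, 0, 0, 0, 0, 0], [0, 0, 0, 0, 0, 0], [0, 0, 0, 0, 0, 0], [0, 0, 0, 0, 0, 0]]], "hand": 1, "force": 60}}

```text
clock: 9.68
position: [0.444, -0.3478, 0.1153]
ee_rot: [0.735, 0.678, 0.0, 0.0]
ft_force: [-0.0, 0.3, 5.4]
grip_width: 0.313
grasp_force: 58.7
```

```bash
python3 - <<'E'
from h import *
go([.4445,-.348,.116]);print(get_obs()["torque"])
E
```

```text
t 9.6833 pos [ 0.444  -0.3478  0.1153] toolx deg 85.41881232429441 z [ 0.0006 -0.0005 -1.    ] F [-0.0476  0.3068  5.4491] j [ 0.9813  0.3324 -0.4703  1.7443  0.1665  1.1037  0.378 ] w 0.3127909154802122 58.71908247470856
shift units [-0.0031  0.0122 -0.0173]
[0.0341 0.1858 0.0393]
```

{"method": "carry_out", "body": {"commands": [[[0, 0, -0.1, 0, 0, 0], [0, 0, -0.3, 0, 0, 0], [0, 0, -0.3, 0, 0, 0], [0, 0, -0.3, 0, 0, 0], [0, 0, -0.3, 0, 0, 0], [0, 0, -0.3, 0, 0, 0], [0, 0, -0.3, 0, 0, 0], [0, 0, -0.3, 0, 0, 0], [0, 0, -0.5, 0, 0, 0], [0, 0, -0.5, 0, 0, 0], [0, 0, -0.3, 0, 0, 0], [0, 0, 0, 0, 0, 0], [0, 0, 0, 0, 0, 0]]]}}

```text
clock: 10.77
position: [0.4439, -0.3478, 0.2551]
ee_rot: [0.735, 0.678, -0.0, 0.0]
ft_force: [0.1, -0.1, -2.8]
grip_width: 0.314
grasp_force: 59.2
```

```bash
python3 - <<'E'
from h import *
go([.5515,.053,.26]);print(get_obs()["torque"])
E
```

```text
t 10.7667 pos [ 0.4439 -0.3478  0.2551] toolx deg 85.41684911422776 z [ 0.0006 -0.0006 -1.    ] F [ 0.1136 -0.061  -2.7835] j [ 0.998   0.2209 -0.4826  1.5711  0.1041  1.3743  0.4251] w 0.3138936454948982 59.15476977825165
shift units [10.2019  1.8809 -0.1271]
[ 0.0181 -0.0126 -0.0101]
```

{"method": "carry_out", "body": {"commands": [[[0.4, 0.07, 0, 0, 0, 0], [0.7, 0.13, 0, 0, 0, 0], [0.7, 0.13, 0, 0, 0, 0], [0.7, 0.13, 0, 0, 0, 0], [0.7, 0.13, 0, 0, 0, 0], [0.7, 0.13, 0, 0, 0, 0], [0.7, 0.13, 0, 0, 0, 0], [0.7, 0.13, 0, 0, 0, 0], [0.7, 0.13, 0, 0, 0, 0], [0.7, 0.13, 0, 0, 0, 0], [0.7, 0.13, 0, 0, 0, 0], [0.7, 0.13, 0, 0, 0, 0], [0.7, 0.13, 0, 0, 0, 0], [0.7, 0.13, 0, 0, 0, 0], [0.7, 0.13, 0, 0, 0, 0], [0, 0, 0.4, 0, 0, 0], [0, 0, 0.4, 0, 0, 0], [0, 0, 0, 0, 0, 0], [0, 0, 0, 0, 0, 0]]]}}

```text
clock: 12.35
position: [0.5506, 0.053, 0.2216]
ee_rot: [0.735, 0.678, -0.001, -0.001]
ft_force: [0.6, -0.4, -0.1]
grip_width: 0.314
grasp_force: 59.2
```

```bash
python3 - <<'E'
from h import *
go([.5515,.053,.2185])
out=[];a=np.linspace(0,2*np.pi,60);B=np.array([.5515,.053,.09])
p=get_obs()["position"]
for n,(x,y) in(("scene",(300,190)),("top",(260,160))):
    i=camera(n)[:,:,::-1].copy();cv2.imwrite(f"pics/{n}_hov.png",i);s=4;i=cv2.resize(i[y:y+100,x:x+100],None,fx=s,fy=s,interpolation=cv2.INTER_CUBIC)
    q=proj(n,B+np.c_[.011*np.cos(a),.011*np.sin(a),0*a]); cv2.polylines(i,[((q-[x,y]+.5)*s).astype(np.int32)],True,(0,0,255),1)
    for r,z in((.005,-.0985),(.015,-.0235)):
        q=proj(n,p+np.c_[r*np.cos(a),r*np.sin(a),0*a+z]); cv2.polylines(i,[((q-[x,y]+.5)*s).astype(np.int32)],True,(0,200,0),1)
    out.append(i)
cv2.imwrite("pics/hov.png",np.hstack(out))
E
```

```text
t 12.35 pos [0.5506 0.053  0.2216] toolx deg 85.43350165975285 z [-0.0031 -0.0001 -1.    ] F [ 0.6213 -0.45   -0.1096] j [ 0.48    0.2672 -0.7706  1.6327  0.1901  1.3224 -0.4002] w 0.3138606028817746 59.24640476703644
shift units [0.0021 0.0215 0.0763]
```

View pics/hov.png

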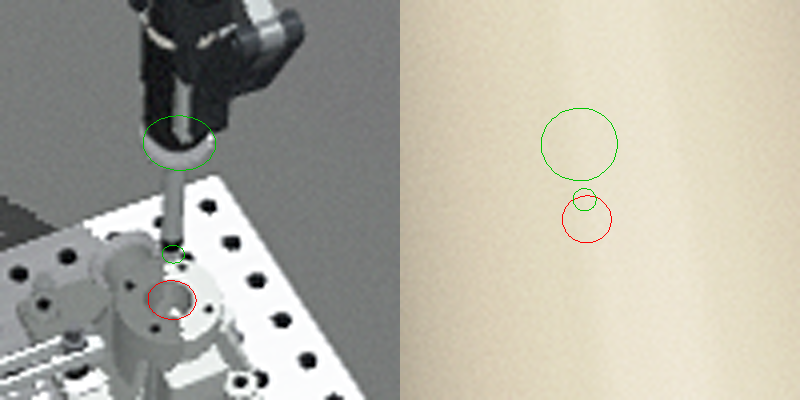

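Top is blocked by the arm. In scene the collar (crop 179,142) and tip (174,252) sit close to the model, and the hole is near crop (170,298). I'll refine numerically by fitting circle edges in the saved pictures.

```bash
cat > fit.py <<'E'
from h import *
from scipy.ndimage import map_coordinates
from scipy.optimize import minimize
a=np.linspace(0,2*np.pi,120,endpoint=False)
def ring(n,img,c,z,r,sign):
    """xy of circle radius r at height z maximising edge contrast (sign=+1: bright outside)"""
    g=cv2.GaussianBlur(cv2.cvtColor(img,cv2.COLOR_BGR2GRAY).astype(float),(0,0),.7)
    def f(p):
        v=[]
        for d in(.0015,-.0015):
            q=proj(n,np.c_[p[0]+(r+d)*np.cos(a),p[1]+(r+d)*np.sin(a),0*a+z])
            v.append(map_coordinates(g,[q[:,1],q[:,0]],order=1))
        return -np.mean(np.clip(sign*(v[0]-v[1]),-5,60))
    gx=np.arange(-.007,.0071,.001)
    best=min(((f((c[0]+i,c[1]+j)),c[0]+i,c[1]+j) for i in gx for j in gx))
    m=minimize(f,best[1:],method="Nelder-Mead",options=dict(initial_simplex=[best[1:],(best[1]+.001,best[2]),(best[1],best[2]+.001)]))
    return m.x,-m.fun
E
python3 - <<'E'
from fit import *
for n in("scene","top"):
    i=cv2.imread(f"pics/{n}0.png")
    print(n,"bore",ring(n,i,(.5515,.053),.09,.011,1),"boss",ring(n,i,(.5515,.053),.09,.025,-1),"stand",ring(n,i,(.4445,-.348),.092,.02,-1),"handletop",ring(n,i,(.4445,-.348),.167,.014,-1))
i=cv2.imread("pics/scene_hov.png");p=get_obs()["position"]
print("bore now",ring("scene",i,(.5515,.053),.09,.011,1))
for dz in(-.002,0,.002): print("collar",dz,ring("scene",i,p[:2],p[2]-.0235+dz,.015,-1))
# rod centre columns at several rows, vs model
g=cv2.cvtColor(i,cv2.COLOR_BGR2GRAY).astype(float)
for z in(-.045,-.06,-.07,-.08,-.09):
    q=proj("scene",p+[0,0,z])[0];r=int(round(q[1]));print(q,g[r,int(q[0])-7:int(q[0])+8].astype(int))
E
```

```text
scene bore (array([0.551 , 0.0521]), np.float64(55.36592802291195)) boss (array([0.5506, 0.0514]), np.float64(31.71616700801704)) stand (array([ 0.4445, -0.3485]), np.float64(40.991262165281086)) handletop (array([ 0.4404, -0.3535]), np.float64(31.549618200065726))Traceback (most recent call last):
  File "<stdin>", line 4, in <module>
  File "fit.py", line 15, in ring
    best=min(((f((c[0]+i,c[1]+j)),c[0]+i,c[1]+j) for i in gx for j in gx))
  File "fit.py", line 15, in <genexpr>
    best=min(((f((c[0]+i,c[1]+j)),c[0]+i,c[1]+j) for i in gx for j in gx))
               ~^^^^^^^^^^^^^^^^^
  File "fit.py", line 11, in f
    q=proj(n,np.c_[p[0]+(r+d)*np.cos(a),p[1]+(r+d)*np.sin(a),0*a+z])
  File "h.py", line 8, in proj
    K,R,t=cp(n); c=np.atleast_2d(X)@R.T+t; c=c@K.T; return c[:,:2]/c[:,2:]
          ~~^^^
  File "h.py", line 6, in cp
    p=camera_params(n); return [np.array(p[k]) for k in("mtx","R","t")]
ValueError: time passes only in moves, steps and waits
```

```bash
sed -i 's/^def cp(n):/import functools\n@functools.lru_cache(None)\ndef cp(n):/' h.py
python3 - <<'E'
from fit import *
for n in("scene","top"):
    i=cv2.imread(f"pics/{n}0.png")
    print(n,"bore",ring(n,i,(.5515,.053),.09,.011,1),"boss",ring(n,i,(.5515,.053),.09,.025,-1),"stand",ring(n,i,(.4445,-.348),.092,.02,-1))
i=cv2.imread("pics/scene_hov.png");p=get_obs()["position"];print(p)
print("bore now",ring("scene",i,(.5515,.053),.09,.011,1))
for dz in(-.002,0,.002): print("collar",dz,ring("scene",i,p[:2],p[2]-.0235+dz,.015,-1))
g=cv2.cvtColor(i,cv2.COLOR_BGR2GRAY).astype(float)
for z in(-.045,-.06,-.07,-.08,-.09):
    q=proj("scene",p+[0,0,z])[0];r=int(round(q[1]));print(q,g[r,int(q[0])-7:int(q[0])+8].astype(int))
E
```

```text
scene bore (array([0.551 , 0.0521]), np.float64(55.36592802291195)) boss (array([0.5506, 0.0514]), np.float64(31.71616700801704)) stand (array([ 0.4445, -0.3485]), np.float64(40.991262165281086))
top bore (array([0.5506, 0.0528]), np.float64(58.009890591342234)) boss (array([0.5497, 0.0525]), np.float64(27.2136338751812)) stand (array([ 0.4444, -0.3468]), np.float64(31.778370947269313))
[0.5517 0.0529 0.2233]
bore now (array([0.5509, 0.0524]), np.float64(29.443193003797525))
collar -0.002 (array([0.5484, 0.0538]), np.float64(14.566128670762879))
collar 0 (array([0.5498, 0.0528]), np.float64(14.600985096841033))
collar 0.002 (array([0.5513, 0.0518]), np.float64(14.61275610686565))
[344.1906 233.3692] [122 123 123 116 112 124 135 137 132 113 121 118 118 120 114]
[343.8855 239.0457] [106 148 255 255 225 138 129 137 135 117 224 251 251 255 255]
[343.687  242.7404] [251 253 255 255 202 129 134 135 132 112 255 253 252 255 255]
[343.4922 246.3655] [255 255 153  26  94 121 133 133 125 148 255 253 251 250 250]
[343.301  249.9232] [149 145 146 149  61  39  83  81  38  63 255 254 251 251 251]
```

Bore ≈(0.5508, 0.0525) from both cameras. The rod sits about 1 mm short in y relative to the bore. Correcting, then lowering the tip to just above the rim.

{"method": "carry_out", "body": {"commands": [[[0.03, -0.01, 0, 0, 0, 0], [0, 0, 0.2, 0, 0, 0], [0, 0, 0.2, 0, 0, 0], [0, 0, 0.1, 0, 0, 0], [0, 0, 0, 0, 0, 0], [0, 0, 0, 0, 0, 0], [0, 0, 0, 0, 0, 0], [0, 0, 0, 0, 0, 0], [0, 0, 0, 0, 0, 0], [0, 0, 0, 0, 0, 0]]]}}

```text
clock: 13.28
position: [0.5515, 0.0542, 0.2031]
ee_rot: [0.735, 0.678, 0.0, 0.0]
ft_force: [-0.4, 0.2, -1.4]
grip_width: 0.308
grasp_force: 59.3
```

```bash
cat >> fit.py <<'E'
def rod(n,img,p,zs,bg=255):
    "columns of rod centre minus model, from half-coverage edges"
    g=cv2.cvtColor(img,cv2.COLOR_BGR2GRAY).astype(int)
    for z in zs:
        q=proj(n,[p[0],p[1],z])[0];r=int(round(q[1]));print("z",z,q,int(q[0])-8,g[r,int(q[0])-8:int(q[0])+9])
E
python3 - <<'E'
from fit import *
go([.5508,.054,.1235])
i=camera("scene")[:,:,::-1].copy();cv2.imwrite("pics/scene_h2.png",i);p=get_obs()["position"]
print(p,get_obs()["ee_rot"],"bore",ring("scene",i,(.5508,.0525),.09,.011,1),proj("scene",[.5508,.0525,.09]))
rod("scene",i,p,p[2]-np.array([.035,.045,.055,.065,.075,.085,.095]))
x,y=310,205;cv2.imwrite("pics/h2.png",cv2.resize(i[y:y+75,x:x+75],None,fx=8,fy=8,interpolation=cv2.INTER_CUBIC))
E
```

```text
t 13.2833 pos [0.5515 0.0542 0.2031] toolx deg 85.41729156257453 z [ 0.0004 -0.0001 -1.    ] F [-0.4084  0.242  -1.3823] j [ 0.4748  0.2808 -0.7684  1.6584  0.2024  1.2839 -0.4116] w 0.3083225284145229 59.25442278385162
shift units [-0.0067 -0.0186  1.9899]
[0.5515 0.0542 0.2031] [0.7348 0.6782 0.0001 0.0001] bore (array([0.5506, 0.0522]), np.float64(20.959634985324307)) [[342.0839 264.3205]]
z 0.16805446802551408 [344.5726 236.8995] 336 [120 119 124 133 138 152 166 168 166 163 161 160 149 136 155 254 255]
z 0.1580544680255141 [344.3667 240.6292] 336 [254 253 252 252 255 186 121 132 135 133 111 255 255 177  48  21  26]
z 0.14805446802551409 [344.1647 244.2885] 336 [252 255 209 100  60 100 123 132 138 127 149 255 253 252 254 255 255]
z 0.13805446802551408 [343.9665 247.8794] 335 [143 139 212 255 255 255 166 125 132 134 121 186 253 252 251 251 251]
z 0.12805446802551407 [343.772  251.4039] 335 [125 134 145 142 214 239 144 128 137 131 121 231 255 253 251 251 251]
z 0.11805446802551407 [343.581  254.8636] 335 [125 134 135 131 133 102 122 134 137 135 124 201 190 201 253 252 252]
z 0.10805446802551408 [343.3935 258.2605] 335 [136 137 133 134 140  90  32   8  12   7  24 237 239 237 235 233 234]
```

View pics/h2.png

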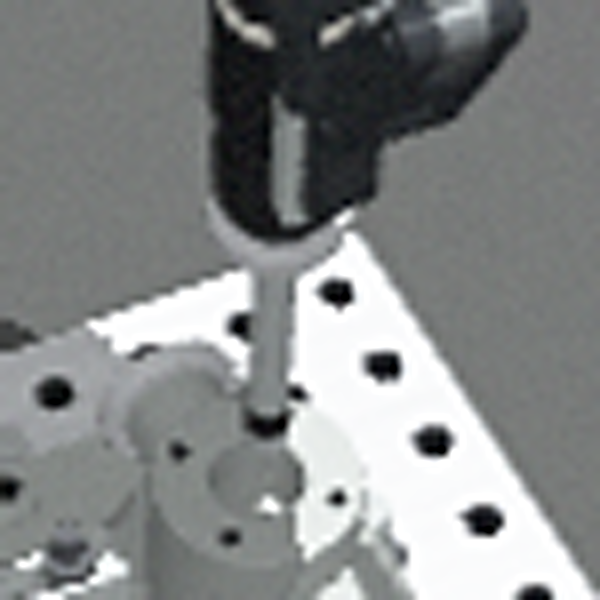

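Rod and hole line up. The tip at px ≈(343.3,258) hangs over the rim centre (342,264), with under 1 mm of correction left. Lowering slowly.

{"method": "carry_out", "body": {"commands": [[[-0.02, -0.025, 0, 0, 0, 0], [0, 0, 0, 0, 0, 0], [0, 0, 0.05, 0, 0, 0], [0, 0, 0.1, 0, 0, 0], [0, 0, 0.1, 0, 0, 0], [0, 0, 0.1, 0, 0, 0], [0, 0, 0.1, 0, 0, 0], [0, 0, 0.1, 0, 0, 0], [0, 0, 0.1, 0, 0, 0], [0, 0, 0.1, 0, 0, 0], [0, 0, 0.05, 0, 0, 0], [0, 0, 0, 0, 0, 0], [0, 0, 0, 0, 0, 0], [0, 0, 0, 0, 0, 0]]]}}

```text
clock: 14.5
position: [0.5505, 0.0535, 0.1711]
ee_rot: [0.735, 0.678, 0.0, 0.0]
ft_force: [0.2, 0.2, -2.0]
grip_width: 0.31
grasp_force: 59.3
```

```bash
python3 - <<'E'
from fit import *
go([.5505,.0535,.1235])
i=camera("scene")[:,:,::-1].copy();cv2.imwrite("pics/scene_h3.png",i);p=get_obs()["position"]
rod("scene",i,p,p[2]-np.array([.035,.045,.055,.065,.072]))
rod("scene",i,[.5508,.0525],[.09])
E
```

```text
t 14.5 pos [0.5505 0.0535 0.1711] toolx deg 85.41608445317722 z [ 0.0004 -0.     -1.    ] F [ 0.2457  0.2446 -2.0286] j [ 0.4686  0.3062 -0.7619  1.7014  0.2233  1.2231 -0.4266] w 0.31013368836874083 59.253820180892944
shift units [ 0.     -0.0009  1.1906]
z 0.13614950020044572 [343.3105 248.3176] 335 [146 125 125 147 159 153 158 158 161 154 154 152 160 150 123 225 252]
z 0.12614950020044574 [343.1225 251.8303] 335 [120 111 116 139 144 112 119 130 136 125 145 255 255 255 252 250 251]
z 0.11614950020044573 [342.9379 255.2786] 334 [133 123 126 132 132 132 112 122 132 128 129 116 129 175 195 252 251]
z 0.10614950020044572 [342.7566 258.6645] 334 [131 128 133 131 136 119 114 126 129 132 117 197 236 234 232 232 232]
z 0.09914950020044573 [342.6317 260.9982] 334 [125 135 134 127 117 113 115 121 136 132 120 115 164 232 235 233 232]
z 0.09 [342.0839 264.3205] 334 [131 127  96 110 117 107 121 125 130 129 116 115 109  92 203 232 233]
```

Rod is centred within ~0.4 mm in the image. Lowering the rest of the way.

{"method": "carry_out", "body": {"commands": [[[0, 0, 0.05, 0, 0, 0], [0, 0, 0.1, 0, 0, 0], [0, 0, 0.1, 0, 0, 0], [0, 0, 0.1, 0, 0, 0], [0, 0, 0.1, 0, 0, 0], [0, 0, 0.1, 0, 0, 0], [0, 0, 0.1, 0, 0, 0], [0, 0, 0.1, 0, 0, 0], [0, 0, 0.1, 0, 0, 0], [0, 0, 0.1, 0, 0, 0], [0, 0, 0.1, 0, 0, 0], [0, 0, 0.08, 0, 0, 0], [0, 0, 0.05, 0, 0, 0], [0, 0, 0, 0, 0, 0], [0, 0, 0, 0, 0, 0], [0, 0, 0, 0, 0, 0], [0, 0, 0, 0, 0, 0], [0, 0, 0, 0, 0, 0], [0, 0, 0, 0, 0, 0]]]}}

```text
clock: 16.13
position: [0.5504, 0.0534, 0.1239]
ee_rot: [0.735, 0.678, 0.0, 0.0]
ft_force: [-0.4, -1.0, -1.4]
grip_width: 0.313
grasp_force: 59.3
```

```bash
python3 - <<'E'
from fit import *
go([.5505,.0535,.1235]);print(get_obs()["joint_velocities"])
i=camera("scene")[:,:,::-1].copy();x,y=270,200
cv2.imwrite("pics/end.png",cv2.resize(i[y:y+100,x:x+120],None,fx=6,fy=6,interpolation=cv2.INTER_CUBIC))
E
```

```text
t 16.1333 pos [0.5504 0.0534 0.1239] toolx deg 85.41474045956653 z [ 0.0003 -0.0001 -1.    ] F [-0.3784 -0.953  -1.3981] j [ 0.4512  0.3553 -0.7469  1.7529  0.2638  1.1361 -0.4568] w 0.3132858625192381 59.25423324108124
shift units [0.0014 0.0015 0.0088]
[ 0.0002  0.0017  0.0008  0.0011 -0.0003  0.0011  0.0011]
```

View pics/end.png

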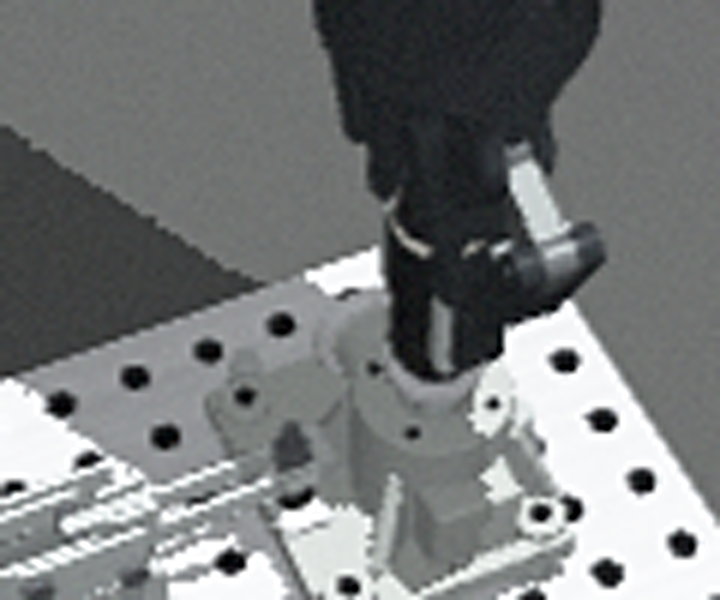

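The collar (crop ≈(430,385)) sits just above the boss rim, concentric with it. The clamp arm is down on the casting's foot (crop 290,470), and the forces are near zero. Handing in.

```bash
python3 -c "
from workcell import *
print(hand_in())"
```

```text
the job is handed in; nothing more can be done
None
```

I shut the clamp and handed the job in at about 16 s of the 64 s allowed. The gripper is holding the probe upright and still, centred in the bore to about 1 mm by my measurements, with its collar about 10 mm above the rim; the hand-in gave no verdict.

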